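# Gauge two adapter sleeves and hold the good one up to look through

## Task

Two adapter sleeves that look alike stand in the holder block; only one slides all the way down over the upright plug gauge, the other has too small a bore. Slide the one that fits right down onto the gauge to prove it, and put the other in the small steel tray. Draw the proven sleeve off the gauge, turn it until its bore is level, as if to look through it, and finish while still holding it motionless at least 20 cm above the bench; leave the lens case and everything else as they are.

Things in the scene. Friction and masses are not known exactly. Their poses are not given: they have to be found in the camera images.
- sleeve_a: One of two turned aluminium adapter sleeves, plain tubes, 34 mm outside, 60 mm long, open at both ends, about 90 g, with a shallow groove near the foot. One has a 25 mm bore, the other a 21 mm bore; which name has which is not known beforehand, the gauge shows it. Origin: centre of its lower end; z along the bore, 60 mm to the upper end. Starts upright in a holder hole.
- sleeve_b: One of two turned aluminium adapter sleeves, plain tubes, 34 mm outside, 60 mm long, open at both ends, about 90 g, with a shallow groove near the foot. One has a 25 mm bore, the other a 21 mm bore; which name has which is not known beforehand, the gauge shows it. Origin: centre of its lower end; z along the bore, 60 mm to the upper end. Starts upright in a holder hole.
- gauge: Plug gauge, fixed to the bench: a bright steel pin 23 mm in diameter standing upright in the middle of a dark round foot (76 mm across, 12 mm high). A fitting sleeve slides down until its lower end rests on the foot. Origin: centre of the foot's underside, z up. Plug and fitting sleeve have about 1 mm of play all round.
- gauge_tip (a point): Top of the plug gauge's pin, on its axis, 70 mm above the bench. The last 6 mm of the pin taper from 23 to 16 mm as a lead-in, so a sleeve with the small bore stops with its lower end about 66 mm above the bench.
- gauge_seat (a point): Point on the pin's axis at the upper face of the gauge's foot, 12 mm above the bench, where the lower end of a fully seated sleeve lies.
- holder: Grey plastic block, fixed, 64 x 205 x 28 mm (x, y, z), with three round holes 38 mm wide and 14 mm deep in a row along its y axis, 70 mm apart, the middle one at its centre. Two hold the sleeves, one the lens case, in any order. Things in it stand on the hole floors, 14 mm above the bench. Origin: centre of the underside.
- tray: Small open steel tray, fixed, for the sleeve that does not pass: 140 x 110 x 28 mm outside (x, y, z), walls and floor 3 mm. Origin: centre of the underside, z up.
- lens_case: Closed cylindrical lens case, black below and white above, 36 mm in diameter, 62 mm tall, standing loose in the third hole of the holder; not to be moved. Origin: centre of its underside.
- spare_eyepiece: Loose black eyepiece, 37 mm in diameter, 55 mm tall, standing at the back of the bench; not to be moved. (Behind the work, from about x = 0.73 m, stands a monitor; a tall microscope stands at the left, beyond y = 0.33 m. The right side is open.) Origin: centre of its underside.
There are look-alikes about, which are no part of the job. What is shaped like the sleeve_a but green or red is not meant.

How it is judged (in metres and radians):
On the way:
1. the sleeve with the fitting bore is all the way down on the plug gauge, its lower end on the gauge's foot (horizontal distance between sleeve_a and gauge_seat below 0.004 m and z of sleeve_a in the frame of gauge_seat below 0.004 m and angle between sleeve_a's own z axis and vertical below 0.12 rad), for 0.2 s.
At the end, for the whole second after the job is handed in: The sleeve with the small bore lies or stands at rest inside the tray; the sleeve that passed the gauge is held still by the fingers, its origin more than 0.18 m above the bench and its bore within 20 degrees of level (x of sleeve_b in the frame of tray between -0.067 and 0.067 m and y of sleeve_b in the frame of tray between -0.052 and 0.052 m and z of sleeve_b in the frame of tray below 0.045 m and linear speed of each of sleeve_b, sleeve_a below 0.02 m/s and height (world z) of sleeve_a above 0.18 m and angle between sleeve_a's own z axis and vertical between 1.22 and 1.92 rad and contact force between sleeve_a and the fingers above 2 N and angular speed of sleeve_a below 0.15 rad/s); the arm keeps its last pose, push and grip.
It fails at once if the lens case or the spare eyepiece is shifted by more than 30 mm (distance of any of lens_case, spare_eyepiece from where it was at the start of the episode above 0.03 m).
It also fails if it takes over 72 s, if anything falls off the work surface, if the arm or the gripper's body presses on something with over 40 N, if the wrist force passes 120 N, or if a joint passes its speed limit or range.

## Robot

A 6-joint arm with a two-finger parallel gripper is mounted at the origin on a cart in front of the work surface, level with it; the furniture and walls round the work are solid. World frame = base frame: x ahead of the robot, y to its left, z up, the work surface at z = 0. Lengths are in mm, angles in rad, forces in N, time in s.
With the tool pointing down it reaches from about 275 to 850 mm from the base axis. Payload 5.2 kg.
Tool frame: the origin (TCP) lies midway between the tips of the shut fingers; the grasp point (between the pads) lies 19 mm behind it (grip_point_offset is the distance from the TCP to the grasp point, in mm); z points along the fingers, y is the direction in which the jaws open and shut (so a half turn about z gives the same grasp; the last joint's range is limited). The gripper opens to 85 mm and grips with 20 to 120 N. Pads are 22 mm wide; open, the fingers measure 114 mm over their backs; the gripper's body (76 mm by 85 mm) begins 54 mm behind the grasp point. The pads swing forward as they close: fully open they stand 13 mm farther back than shut.
Start: joints at [-0.203, 0.259, 1.535, -0, 1.348, -0.203], TCP at [550.004, 0.023, 206.01] pointing down, gripper open.
Joint ranges: [-3.14, 3.14], [-0.91, 2.08], [0.19, 2.58], [-1.22, 4.36], [0.22, 2.71], [-3.12, 3.12]. Speed limits (rad/s): [2.57, 2.57, 3.14, 3.14, 3.14, 3.14].

## Interface

Orientations are given as a rotation vector (axis times angle).
In Python, from workcell import * gives the robot as it stands.
- The arm moves only by the tool play_rows, never from a script. Its arguments are lists of equal length, an entry for each row: "xyz": the shift along the tool's x, y, z in m, a list of three; "angular": the turn, a rotation vector about the tool's x, y, z in rad, a list of three; "jaw": the finger opening in m, from 0 to 0.0854. A call has 1 to 20 rows; each row is the pose to reach, as a shift and turn from the pose measured when the call began, along the tool's axes at that moment; what a row does not reach only later rows make up. A row lasts 1/10 s, in which the tool goes at most 50 mm and 8.59 degrees, less where a joint would pass 70% of its speed; a pose out of reach is approached as far as the arm can. A call with a gripper value outside its range is refused whole. The fingers move at their own pace and stop on an object; "newtons" is the grip in N (left out, the last holds). Time passes only in rows, so rows that repeat a pose let the fingers close. It gives the time, the measured TCP pose, the force and the opening at its end, in the units of the state.
- read_state(): the state, without advancing time (a new reading comes with each control period).
- read_camera(name): name is "scene" or "side" or "wrist"; returns a dict with "img" (400x640x3 uint8, blue, green, red), "fx", "fy", "cx", "cy" (pixels), "k1" (the pictures are not rectified: a ray, as slopes to the right and down, at radius r is drawn at 1 + k1 r^2 times it, then the intrinsics apply), "origin" and "orientation" of the camera in the world. Camera axes: x right, y up, looking along -z (the intrinsics and any distortion apply to the point x, -y, -z); pixel columns grow to the right and rows downward; lengths in mm; the calibration is good to about 2 mm. A picture is of the moment at which its call begins. There is no depth.
- job_done(): hands the job in, once; it reports no verdict.
Trained networks look in a picture, given as the dict that the camera call returned (one of the last four; its "shot" number tells which), for a name from the list of things; names that differ only in an ending like _2 or _b are one class to them, and where a whole thing is asked for, a point or a joint stands for the part that bears it (a point fixed in the world has none). Each returns a list of dicts, best first, with "p" (0 to 1); they miss things now and then, are a little off and sometimes report something else, mostly with a low value. They report only what shows in the picture. A call takes as long as a camera call. They do not tell look-alikes from the thing itself.
- boxes_of(picture, label): "centre" ([x, y, z] in mm, in the coordinates of the camera as it stood for that picture, good to about 4 mm: the middle of the surface that is visible of it).
- masks_of(picture, label): "mask" (400x640 bool, what is visible of it).
The state is a dict: "time": time; "joint_positions": joint angles; "qvel": joint speeds; "tau": joint torques, N m; "ee_pos": TCP position; "orientation": TCP orientation; "wrist_force": force on the tool from outside, world axes, zero at the start; "torque": the same for the moment, N m; "gripper_width": finger opening in mm.
Only numpy, scipy, OpenCV 4.12 (cv2) and the standard library are available. Lean on these libraries where they do the work, as an engineer would, in place of code of your own. Each camera call takes 0.05 s, during which the arm holds its last target. There are 200 camera calls.

## Working session

There is one attempt and no reset: what is moved stays moved. The work goes in short steps, Python scripts to look and compute and a tool call to move; the robot and the scene stay as the last step left them, time stands still between calls to the robot, and variables do not carry over. Pictures are saved under pics/ and viewed, about 8 in all and at most 12, crops included, and the job is handed in when it is done.

Besides the shell and the picture viewer there is one more tool, called after ">>>" by a JSON object that holds its "name" and its "arguments". play_rows: Moves the arm, as the interface text tells. Its arguments: {"type":"object","properties":{"xyz":{"type":"array","items":{"type":"array","items":{"type":"number"}}},"angular":{"type":"array","items":{"type":"array","items":{"type":"number"}}},"jaw":{"type":"array","items":{"type":"number"}},"newtons":{"type":"number"}},"required":["xyz","angular","jaw"]}

```bash
mkdir -p pics; cat > h.py <<'E'
from workcell import *
import numpy as np, cv2
from scipy.spatial.transform import Rotation as R
def rot(o):
    o=np.array(o,float)
    return o if o.shape==(3,3) else (R.from_rotvec(o).as_matrix() if o.size==3 else R.from_quat(o).as_matrix())
def toworld(c,p): return np.array(c['origin'])+rot(c['orientation'])@np.array(p)
def ray(c,u,v):
    xd=np.array([(u-c['cx'])/c['fx'],(v-c['cy'])/c['fy']]); x=xd.copy()
    for _ in range(30): x=xd/(1+c['k1']*(x@x))
    return np.array(c['origin']),rot(c['orientation'])@np.array([x[0],-x[1],-1])
def onz(c,u,v,z):
    o,d=ray(c,u,v); return o+d*(z-o[2])/d[2]
def proj(c,P):
    q=rot(c['orientation']).T@(np.array(P)-np.array(c['origin'])); x=np.array([q[0],-q[1]])/-q[2]
    x=x*(1+c['k1']*(x@x)); return np.array([c['cx']+c['fx']*x[0],c['cy']+c['fy']*x[1]])
E
python3 - <<'E'
from h import *
ims=[]
for n in ['scene','side','wrist']:
    c=read_camera(n); ims.append(c['img']); cv2.imwrite(f'pics/{n}0.png',c['img'])
    print(n,c['origin'],c['orientation'],c['fx'],c['k1'])
    for l in ['sleeve_a','gauge','holder','tray','lens_case','spare_eyepiece']:
        print(l,[(round(b['p'],2),toworld(c,b['centre']).round().tolist(),proj(c,toworld(c,b['centre'])).round().tolist()) for b in boxes_of(c,l)[:5]])
print(read_state())
E
```

```text
scene [329.83673651 428.02332932 698.30012486] [ 0.25403312 -0.99361841 -2.50373129] 365.9987162894493 0.020145409386844084
sleeve_a [(0.86, [531.0, 205.0, 62.0], [278.0, 328.0]), (0.8, [571.0, 71.0, 61.0], [295.0, 264.0]), (0.73, [527.0, -17.0, 43.0], [332.0, 246.0]), (0.61, [592.0, -12.0, 48.0], [305.0, 236.0])]
gauge [(0.76, [531.0, -168.0, 18.0], [356.0, 208.0])]
holder []
tray [(0.65, [508.0, -345.0, 6.0], [388.0, 172.0]), (0.59, [536.0, -171.0, 13.0], [355.0, 208.0])]
lens_case [(0.71, [552.0, 137.0, 76.0], [286.0, 289.0])]
spare_eyepiece [(0.68, [695.0, 131.0, 56.0], [229.0, 264.0])]
side [ 229.59406694 -674.08840366  644.26812257] [ 0.8834299  -0.26636545 -0.50792842] 368.9502850523673 -0.05874323037792013
sleeve_a [(0.84, [528.0, -31.0, 40.0], [289.0, 221.0]), (0.72, [575.0, 59.0, 59.0], [288.0, 191.0]), (0.64, [535.0, -184.0, 9.0], [322.0, 267.0]), (0.59, [596.0, -32.0, 44.0], [312.0, 211.0]), (0.58, [535.0, 191.0, 58.0], [255.0, 172.0])]
gauge [(0.74, [534.0, -185.0, 9.0], [322.0, 268.0]), (0.52, [540.0, 191.0, 58.0], [257.0, 172.0])]
holder [(0.65, [544.0, 106.0, 26.0], [
[... 666 characters left out ...]
0, 52.0], [483.0, 51.0])]
{'time': 1.05, 'joint_positions': array([-2.02840691e-01,  2.58600326e-01,  1.53499193e+00, -1.80497381e-06,
        1.34796664e+00, -2.02806079e-01]), 'qvel': array([-0.00038751,  0.00015906,  0.00010691,  0.00054898,  0.00172153,
       -0.00160701]), 'tau': array([ 4.12534955e-04, -4.45931911e+01, -2.90895367e+01, -1.88254489e-04,
        9.92187379e-04,  3.47263278e-05]), 'ee_pos': array([ 5.50020885e+02, -3.88052032e-03,  2.06012810e+02]), 'orientation': array([2.22145885e+00, 2.22138285e+00, 2.68683446e-05]), 'wrist_force': array([0.04395905, 0.17609514, 0.10941763]), 'torque': array([ 0.01714671, -0.0164516 , -0.03697307]), 'gripper_width': 85.20527012664863}
```

```bash
python3 - <<'E'
import cv2,numpy as np
a=cv2.imread('pics/scene0.png')[130:380,180:480]; b=cv2.imread('pics/wrist0.png')
a=cv2.resize(a,None,fx=2.4,fy=2.4,interpolation=2); cv2.imwrite('pics/s1.png',a)
c=cv2.imread('pics/side0.png')[130:350,180:440]; cv2.imwrite('pics/c1.png',cv2.resize(c,None,fx=2.7,fy=2.7,interpolation=2))
E
```

```text
(no output)
```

View pics/s1.png

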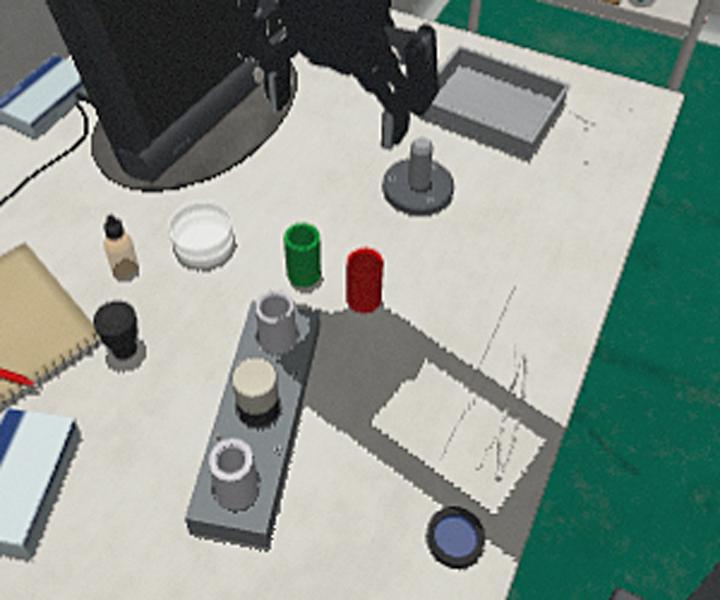

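View pics/c1.png

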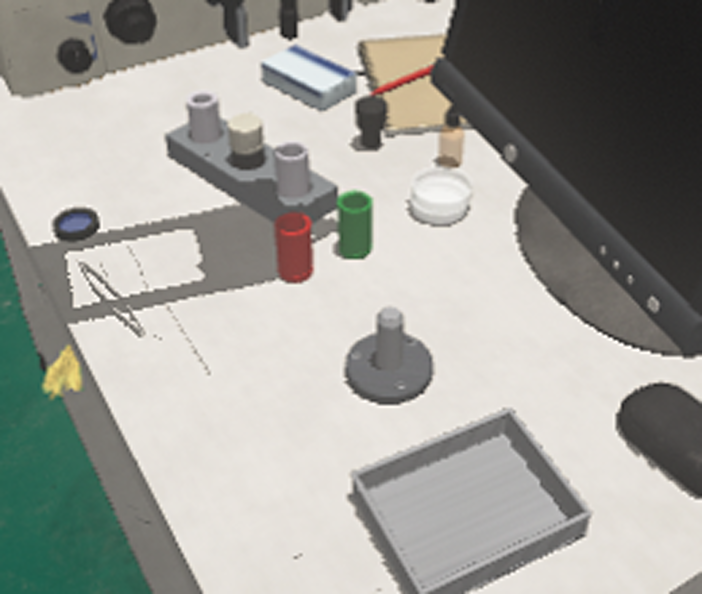

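View pics/wrist0.png

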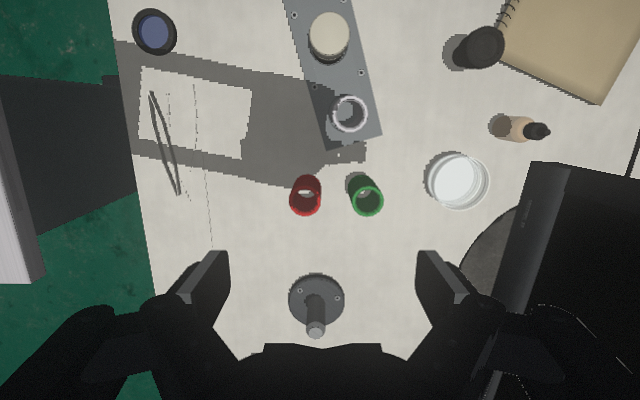

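```bash
python3 - <<'E'
from h import *
C={n:read_camera(n) for n in ['scene','side','wrist']}
S=lambda x,y:(180+x/2.4,130+y/2.4); D=lambda x,y:(180+x/2.7,130+y/2.7)
def f(name,z,**k):
    for n,p in k.items(): print(name,n,onz(C[n],*p,z).round(1)[:2])
f('near sleeve',74,scene=S(276,308),side=D(292,153),wrist=(350,113))
f('far sleeve',74,scene=S(231,459),side=D(203,101))
f('tip',70,scene=S(421,144),side=D(390,314),wrist=(315,331))
f('foot',12,scene=S(419,187),side=D(390,366),wrist=(316,299))
f('green',60,scene=S(303,231),side=D(355,200)); f('red',60,scene=S(364,258),side=D(294,222))
f('lens',76,scene=S(256,372),side=D(247,124),wrist=(330,35))
for q in [(512,412),(590,515),(418,592),(354,483)]: f('tray',28,side=D(*q))
a=cv2.resize(C['scene']['img'][240:350,250:330],None,fx=5,fy=5,interpolation=2)
b=cv2.resize(C['wrist']['img'][80:150,310:390],None,fx=5,fy=5,interpolation=2)
c=cv2.resize(C['side']['img'][150:220,240:310],None,fx=5,fy=5,interpolation=2)
M=np.zeros((550,800,3),np.uint8); M[:550,:400]=a; 
M[:350,400:]=b; cv2.imwrite('pics/rims.png',M)
E
```

```text
near sleeve scene [572.5  66.5]
near sleeve side [574.8  58.2]
near sleeve wrist [575.1  65.4]
far sleeve scene [535.7 199.7]
far sleeve side [537.  191.8]
tip scene [ 541.1 -176.4]
tip side [ 542.  -180.2]
tip wrist [ 541.1 -175.5]
foot scene [ 537.2 -171.6]
foot side [ 540.7 -183.8]
foot wrist [ 541.3 -172. ]
green scene [598.1 -29. ]
green side [599.5 -23.3]
red scene [533.  -25.8]
red side [534.4 -23.2]
lens scene [555.6 128.6]
lens side [557.3 125. ]
lens wrist [556.2 130.4]
tray side [ 590.1 -287.9]
tray side [ 580.6 -394. ]
tray side [ 441.8 -380.1]
tray side [ 449.1 -281.6]
```

View pics/rims.png

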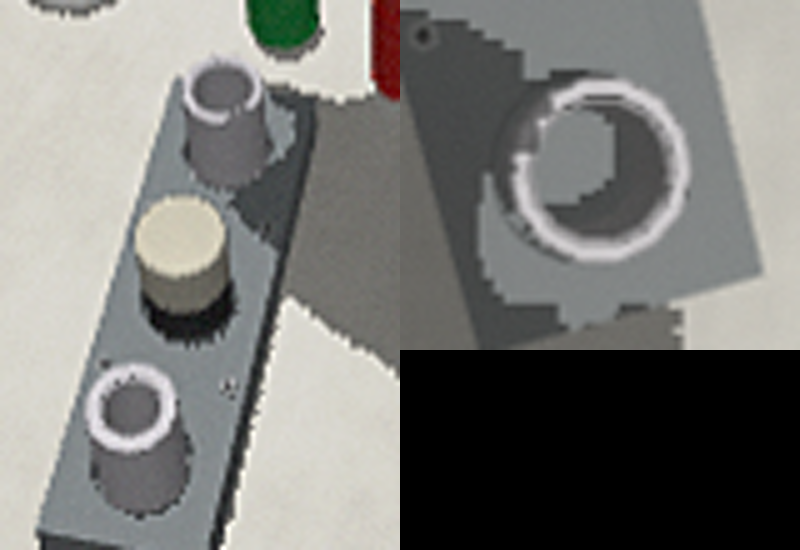

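>>> {"name": "play_rows", "arguments": {"xyz": [[0.05,-0.004,0.02],[0.09,-0.007,0.04],[0.13,-0.01,0.06],[0.17,-0.013,0.076],[0.197,-0.014,0.076],[0.197,-0.014,0.076],[0.197,-0.014,0.076]], "angular": [[0,0,0],[0,0,0],[0,0,0],[0,0,0],[0,0,0],[0,0,0],[0,0,0]], "jaw": [0.085,0.085,0.085,0.085,0.085,0.085,0.085]}}

```text
time: 1.9
ee_pos: [536.0, 197.4, 130.0]
orientation: [2.219, 2.223, -0.0]
wrist_force: [-0.5, 0.6, -0.4]
gripper_width: 84.9
```

```bash
cat >> h.py <<'E'
def ring(c,z,P,r=12):
    "bright rim centre near predicted P"
    u,v=proj(c,P); h=int(3.2*r); x0,y0=int(u)-h,int(v)-h
    g=c['img'][max(y0,0):y0+2*h,max(x0,0):x0+2*h].min(2)
    return g,(max(x0,0),max(y0,0))
E
python3 - <<'E'
from h import *
s=read_state(); print(s['time'],s['ee_pos'],s['orientation'],s['wrist_force'])
c=read_camera('wrist'); cv2.imwrite('pics/w2.png',c['img'])
print(proj(c,[536.5,197,74]),proj(c,s['ee_pos']))
m=masks_of(c,'sleeve_a')
for k in m[:3]:
    ys,xs=np.where(k['mask']); print(k['p'],xs.min(),xs.max(),ys.min(),ys.max())
E
```

```text
1.9 [535.95825829 197.43463944 129.96538011] [ 2.21917188e+00  2.22323889e+00 -4.03313434e-04] [-0.54542451  0.56614226 -0.38872542]
[323.75056566 205.70901101] [323.36582849 233.93800273]
0.77 301 345 168 224
0.74 345 386 301 352
```

View pics/w2.png

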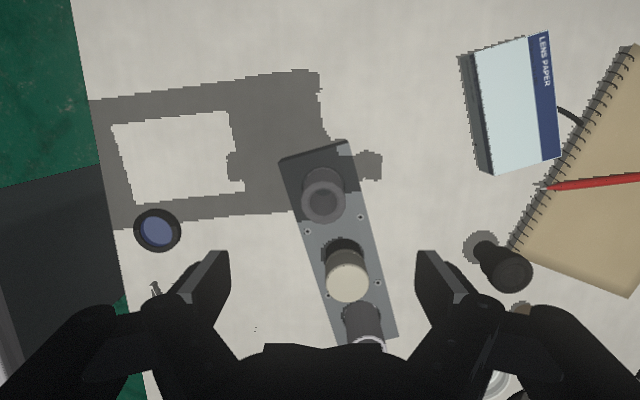

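>>> {"name": "play_rows", "arguments": {"xyz": [[0.0015,-0.0005,0.04],[0.0015,-0.0005,0.08],[0.0015,-0.0005,0.09],[0.0015,-0.0005,0.09],[0.0015,-0.0005,0.09],[0.0015,-0.0005,0.09],[0.0015,-0.0005,0.09],[0.0015,-0.0005,0.09],[0.0015,-0.0005,0.09]], "angular": [[0,0,0],[0,0,0],[0,0,0],[0,0,0],[0,0,0],[0,0,0],[0,0,0],[0,0,0],[0,0,0]], "jaw": [0.085,0.085,0.085,0.028,0.028,0.028,0.028,0.028,0.028], "newtons": 40}}

```text
time: 2.9
ee_pos: [537.5, 198.0, 42.6]
orientation: [2.219, 2.219, 0.005]
wrist_force: [-0.1, -0.2, 5.1]
gripper_width: 31.7
```

>>> {"name": "play_rows", "arguments": {"xyz": [[0,0,0],[0,0,-0.04],[0,0,-0.08],[0,0,-0.12],[-0.04,-0.003,-0.13],[-0.08,-0.006,-0.13],[-0.12,-0.008,-0.13],[-0.16,-0.01,-0.13],[-0.2,-0.012,-0.13],[-0.24,-0.014,-0.13],[-0.28,-0.016,-0.13],[-0.32,-0.018,-0.13],[-0.36,-0.02,-0.13],[-0.4,-0.022,-0.13],[-0.44,-0.024,-0.13],[-0.48,-0.024,-0.13],[-0.53,-0.024,-0.13],[-0.53,-0.024,-0.13],[-0.53,-0.024,-0.13]], "angular": [[0,0,0],[0,0,0],[0,0,0],[0,0,0],[0,0,0],[0,0,0],[0,0,0],[0,0,0],[0,0,0],[0,0,0],[0,0,0],[0,0,0],[0,0,0],[0,0,0],[0,0,0],[0,0,0],[0,0,0],[0,0,0],[0,0,0]], "jaw": [0.028,0.028,0.028,0.028,0.028,0.028,0.028,0.028,0.028,0.028,0.028,0.028,0.028,0.028,0.028,0.028,0.028,0.028,0.028]}}

```text
time: 4.8
ee_pos: [512.3, -333.1, 172.2]
orientation: [2.223, 2.217, 0.006]
wrist_force: [-0.4, 0.3, -1.1]
gripper_width: 31.6
```

```bash
python3 - <<'E'
from h import *
s=read_state(); print(s['time'],s['ee_pos'],s['orientation'],s['wrist_force'],s['gripper_width'])
c=read_camera('wrist'); d=read_camera('side'); e=read_camera('scene')
M=np.zeros((600,800,3),np.uint8)
M[:300,:400]=cv2.resize(c['img'],None,fx=.625,fy=.75)[:300,:400]
M[:300,400:]=cv2.resize(e['img'][80:280,280:547],(400,300),interpolation=2)
M[300:,:]=cv2.resize(d['img'][180:380,200:467],(400,300),interpolation=2).repeat(2,1) if 0 else 0
M[300:,:400]=cv2.resize(d['img'][150:390,220:540],(400,300),interpolation=2)
M[300:,400:]=cv2.resize(c['img'][140:290,220:420],(400,300),interpolation=2)
cv2.imwrite('pics/m3.png',M)
for x in [(c,'w'),(d,'s'),(e,'e')]:
  print([(round(b['p'],2),toworld(x[0],b['centre']).round().tolist()) for b in boxes_of(x[0],'tray')[:2]])
E
```

```text
4.8 [ 512.2872084  -333.14505787  172.23278634] [2.22258149 2.21650792 0.00575938] [-0.3575555   0.3248233  -1.09077889] 31.574167595976046
[(0.58, [519.0, -326.0, 2.0])]
[(0.72, [514.0, -327.0, 4.0])]
[(0.75, [515.0, -341.0, 10.0]), (0.44, [538.0, -171.0, 14.0])]
```

View pics/m3.png

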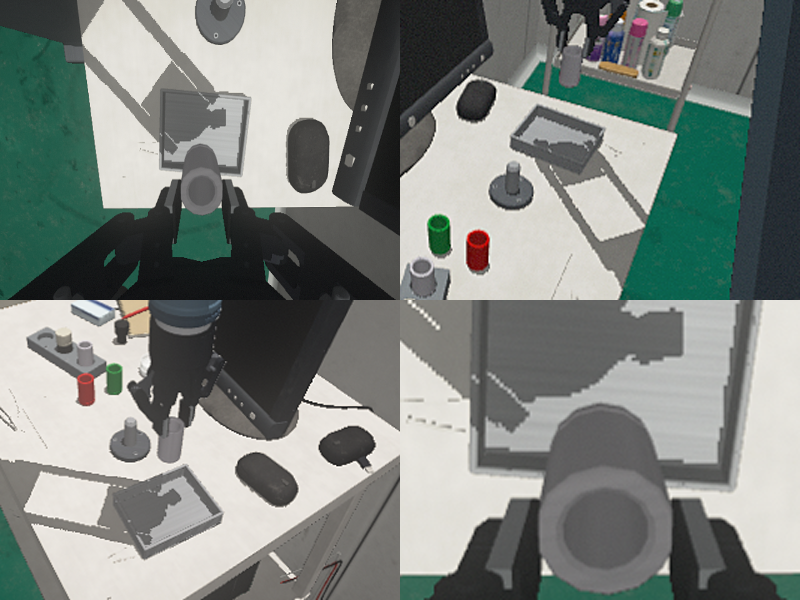

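>>> {"name": "play_rows", "arguments": {"xyz": [[0.003,0.003,0.04],[0.003,0.003,0.08],[0.003,0.003,0.115],[0.003,0.003,0.13],[0.003,0.003,0.138],[0.003,0.003,0.138],[0.003,0.003,0.138],[0.003,0.003,0.138],[0.003,0.003,0.138],[0.003,0.003,0.138],[0.003,0.003,0.1],[0.003,0.003,0.06],[0.003,0.003,0.02],[0.003,0.003,0.02]], "angular": [[0,0,0],[0,0,0],[0,0,0],[0,0,0],[0,0,0],[0,0,0],[0,0,0],[0,0,0],[0,0,0],[0,0,0],[0,0,0],[0,0,0],[0,0,0],[0,0,0]], "jaw": [0.028,0.028,0.028,0.028,0.028,0.028,0.055,0.055,0.055,0.055,0.055,0.055,0.055,0.055]}}

```text
time: 6.5
ee_pos: [519.2, -330.6, 160.0]
orientation: [2.208, 2.212, 0.006]
wrist_force: [1.3, -0.4, -0.1]
gripper_width: 55.1
```

```bash
python3 - <<'E'
from h import *
s=read_state(); print(s['time'],s['ee_pos'],s['wrist_force'])
for n in ['wrist','scene','side']:
  c=read_camera(n); cv2.imwrite(f'pics/{n}4.png',c['img'])
  print(n,[(round(b['p'],2),toworld(c,b['centre']).round().tolist()) for b in boxes_of(c,'sleeve_a')[:5]])
E
```

```text
6.5 [ 519.23252184 -330.56956394  160.02746075] [ 1.27221941 -0.40734867 -0.0878643 ]
wrist []
scene [(0.93, [592.0, -12.0, 49.0]), (0.84, [571.0, 72.0, 61.0]), (0.76, [530.0, -13.0, 44.0]), (0.62, [508.0, -316.0, 44.0])]
side [(0.85, [530.0, -31.0, 41.0]), (0.81, [597.0, -34.0, 42.0]), (0.58, [513.0, -329.0, 48.0]), (0.49, [573.0, 60.0, 60.0])]
```

```bash
cat >> h.py <<'E'
def goal(P,rv=(2.22144,2.22144,0)):
    s=read_state(); A=rot(s['orientation'])
    print('t',s['time'],'pos',s['ee_pos'].round(1),'shift m',(A.T@(np.array(P)-s['ee_pos'])/1000).round(4),'turn',R.from_matrix(A.T@rot(rv)).as_rotvec().round(4),'F',s['wrist_force'].round(1),'w',s['gripper_width'])
E
python3 -c "
from h import *
goal([574.5,65.5,130])"
```

```text
t 6.8 pos [ 515.4 -327.1  151.1] shift m [0.3924 0.0596 0.0221] turn [ 0.0026 -0.0022  0.0013] F [-0.6  0.8 -0.1] w 54.98256243726022
```

>>> {"name": "play_rows", "arguments": {"xyz": [[0.03,0.005,-0.01],[0.075,0.01,-0.01],[0.12,0.02,-0.01],[0.165,0.03,0.0],[0.21,0.035,0.0],[0.255,0.04,0.0],[0.3,0.045,0.005],[0.345,0.052,0.01],[0.38,0.058,0.02],[0.3924,0.0596,0.022],[0.3924,0.0596,0.022],[0.3924,0.0596,0.022],[0.3924,0.0596,0.022]], "angular": [[0,0,0],[0,0,0],[0,0,0],[0.0026,-0.0022,0.0013],[0.0026,-0.0022,0.0013],[0.0026,-0.0022,0.0013],[0.0026,-0.0022,0.0013],[0.0026,-0.0022,0.0013],[0.0026,-0.0022,0.0013],[0.0026,-0.0022,0.0013],[0.0026,-0.0022,0.0013],[0.0026,-0.0022,0.0013],[0.0026,-0.0022,0.0013]], "jaw": [0.07,0.07,0.07,0.07,0.07,0.07,0.07,0.07,0.07,0.07,0.07,0.07,0.07]}}

```text
time: 8.1
ee_pos: [574.6, 63.8, 130.2]
orientation: [2.223, 2.219, -0.001]
wrist_force: [0.5, 0.7, -0.5]
gripper_width: 70.0
```

```bash
python3 - <<'E'
from h import *
goal([574.5,65.5,40])
c=read_camera('wrist')
print(proj(c,[574.5,65.5,74]))
u,v=proj(c,[574.5,65.5,74]).astype(int)
g=c['img'][v-40:v+40,u-50:u+50]
cv2.imwrite('pics/w5.png',cv2.resize(g,None,fx=5,fy=5,interpolation=2)); print(u-50,v-40)
E
```

```text
t 8.1 pos [574.6  63.8 130.2] shift m [ 0.0018 -0.0001  0.0902] turn [ 0.0001  0.0005 -0.0017] F [ 0.5  0.7 -0.5] w 70.02457320928234
[322.88872825 202.84275495]
272 162
```

View pics/w5.png

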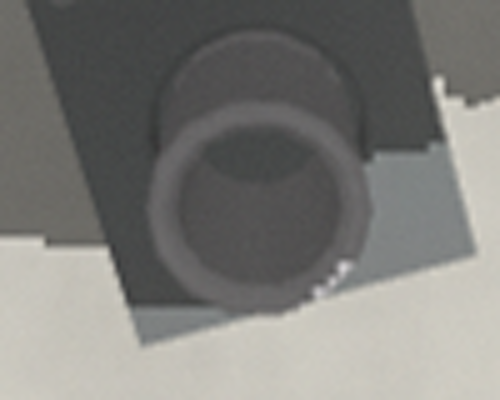

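>>> {"name": "play_rows", "arguments": {"xyz": [[0.0015,0.0005,0.04],[0.0015,0.0005,0.075],[0.0015,0.0005,0.09],[0.0015,0.0005,0.09],[0.0015,0.0005,0.09],[0.0015,0.0005,0.09],[0.0015,0.0005,0.09],[0.0015,0.0005,0.09],[0.0015,0.0005,0.09],[0.0015,0.0005,0.09]], "angular": [[0,0,0],[0,0,0],[0,0,0],[0,0,0],[0,0,0],[0,0,0],[0,0,0],[0,0,0],[0,0,0],[0,0,0]], "jaw": [0.07,0.07,0.07,0.07,0.028,0.028,0.028,0.028,0.028,0.028], "newtons": 40}}

```text
time: 9.15
ee_pos: [576.5, 65.0, 42.3]
orientation: [2.221, 2.217, 0.003]
wrist_force: [-1.2, -0.5, 6.2]
gripper_width: 31.8
```

```bash
python3 -c "
from h import *
goal([541.5,-176.5,125])"
```

```text
t 9.15 pos [576.5  65.   42.3] shift m [-0.2416 -0.0343 -0.0826] turn [ 0.0038  0.001  -0.0017] F [-1.2 -0.5  6.2] w 31.756416666713918
```

>>> {"name": "play_rows", "arguments": {"xyz": [[0,0,-0.03],[0,0,-0.07],[0,0,-0.1],[-0.03,-0.004,-0.11],[-0.07,-0.01,-0.11],[-0.11,-0.016,-0.11],[-0.15,-0.022,-0.11],[-0.19,-0.028,-0.11],[-0.22,-0.032,-0.1],[-0.2416,-0.0343,-0.09],[-0.2416,-0.0343,-0.083],[-0.2416,-0.0343,-0.083],[-0.2416,-0.0343,-0.083],[-0.2416,-0.0343,-0.083]], "angular": [[0,0,0],[0,0,0],[0,0,0],[0.0038,0.001,-0.0017],[0.0038,0.001,-0.0017],[0.0038,0.001,-0.0017],[0.0038,0.001,-0.0017],[0.0038,0.001,-0.0017],[0.0038,0.001,-0.0017],[0.0038,0.001,-0.0017],[0.0038,0.001,-0.0017],[0.0038,0.001,-0.0017],[0.0038,0.001,-0.0017],[0.0038,0.001,-0.0017]], "jaw": [0.028,0.028,0.028,0.028,0.028,0.028,0.028,0.028,0.028,0.028,0.028,0.028,0.028,0.028]}}

```text
time: 10.55
ee_pos: [542.0, -175.4, 126.0]
orientation: [2.219, 2.223, 0.001]
wrist_force: [-0.1, 0.8, -0.4]
gripper_width: 31.8
```

```bash
python3 - <<'E'
from h import *
goal([541.5,-176.5,125])
M=np.zeros((600,800,3),np.uint8)
for i,(n,P) in enumerate([('scene',[541,-177,85]),('side',[541,-177,85])]):
    c=read_camera(n); u,v=proj(c,P).astype(int); x0,y0=u-33,v-50
    M[:, i*400:i*400+396]=cv2.resize(c['img'][y0:y0+100,x0:x0+66],(396,600),interpolation=2)
    e=read_state()['ee_pos']
    print(n,x0,y0,[((proj(c,q)-[x0,y0])*6+[400*i,0]).round().tolist() for q in [[541.5,-176.5,70],[541.5,-176.5,12],e+[0,0,-28],e+[0,0,32]]])
cv2.imwrite('pics/al.png',M)
E
```

```text
t 10.55 pos [ 542.  -175.4  126. ] shift m [-0.0011 -0.0005  0.001 ] turn [0.0009 0.0002 0.0014] F [-0.1  0.8 -0.4] w 31.755016176333044
scene 322 135 [[200.0, 329.0], [191.0, 427.0], [202.0, 280.0], [213.0, 164.0]]
side 290 190 [[600.0, 332.0], [599.0, 440.0], [601.0, 275.0], [603.0, 147.0]]
```

View pics/al.png

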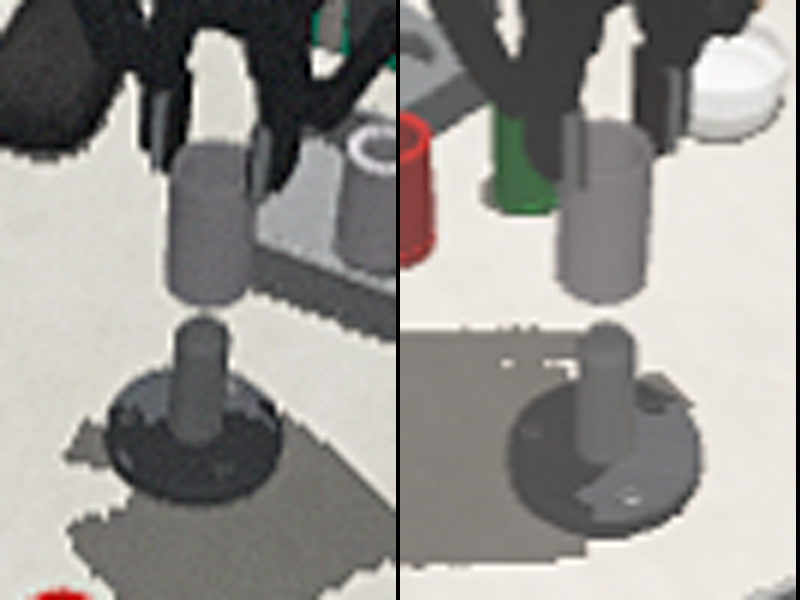

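>>> {"name": "play_rows", "arguments": {"xyz": [[-0.0033,0.0009,0.0],[-0.0033,0.0009,0.01],[-0.0033,0.0009,0.02],[-0.0033,0.0009,0.026],[-0.0033,0.0009,0.03],[-0.0033,0.0009,0.033],[-0.0033,0.0009,0.036],[-0.0033,0.0009,0.036],[-0.0033,0.0009,0.036]], "angular": [[0,0,0],[0,0,0],[0,0,0],[0,0,0],[0,0,0],[0,0,0],[0,0,0],[0,0,0],[0,0,0]], "jaw": [0.028,0.028,0.028,0.028,0.028,0.028,0.028,0.028,0.028]}}

```text
time: 11.55
ee_pos: [543.0, -179.0, 90.2]
orientation: [2.219, 2.222, 0.001]
wrist_force: [0.4, -0.3, -0.5]
gripper_width: 31.8
```

```bash
python3 -c "
from h import *
goal([542.5,-178.7,68]);print(read_state()['torque'])"
```

```text
t 11.55 pos [ 543.  -179.    90.2] shift m [ 0.0003 -0.0006  0.0222] turn [0.0012 0.0005 0.0014] F [ 0.4 -0.3 -0.5] w 31.824141296680832
[ 0.01589995 -0.01900016  0.05121887]
```

>>> {"name": "play_rows", "arguments": {"xyz": [[0,0,0.004],[0,0,0.008],[0,0,0.012],[0,0,0.016],[0,0,0.02],[0,0,0.02]], "angular": [[0,0,0],[0,0,0],[0,0,0],[0,0,0],[0,0,0],[0,0,0]], "jaw": [0.028,0.028,0.028,0.028,0.028,0.028]}}

```text
time: 12.15
ee_pos: [542.6, -178.7, 69.3]
orientation: [-2.22, -2.223, -0.0]
wrist_force: [-0.1, 0.3, -0.4]
gripper_width: 31.9
```

>>> {"name": "play_rows", "arguments": {"xyz": [[0,0,0.006],[0,0,0.012],[0,0,0.018],[0,0,0.023],[0,0,0.027],[0,0,0.029],[0,0,0.03],[0,0,0.03],[0,0,0.03]], "angular": [[0,0,0],[0,0,0],[0,0,0],[0,0,0],[0,0,0],[0,0,0],[0,0,0],[0,0,0],[0,0,0]], "jaw": [0.028,0.028,0.028,0.028,0.028,0.028,0.028,0.028,0.028]}}

```text
time: 13.05
ee_pos: [542.5, -178.9, 40.4]
orientation: [2.219, 2.223, -0.0]
wrist_force: [-2.3, 0.5, 7.5]
gripper_width: 32.0
```

```bash
python3 - <<'E'
from h import *
goal([542.5,-178.7,38])
M=np.zeros((480,720,3),np.uint8)
for i,n in enumerate(['scene','side']):
    c=read_camera(n); u,v=proj(c,[541,-177,40]).astype(int)
    M[:,i*360:i*360+360]=cv2.resize(c['img'][v-40:v+40,u-30:u+30],(360,480),interpolation=2)
cv2.imwrite('pics/seat.png',M)
E
```

```text
t 13.05 pos [ 542.5 -178.9   40.4] shift m [0.0002 0.     0.0024] turn [0.     0.0004 0.0017] F [-2.3  0.5  7.5] w 32.01385292503875
```

View pics/seat.png

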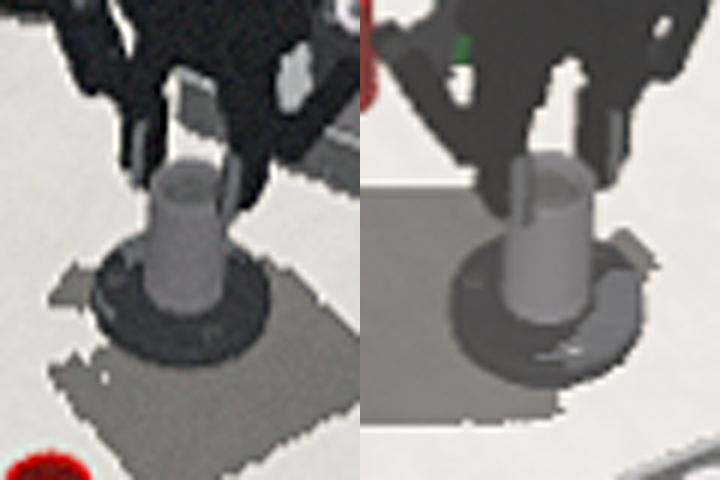

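>>> {"name": "play_rows", "arguments": {"xyz": [[0,0,0.003],[0,0,0.003],[0,0,0.003],[0,0,0.003],[0,0,-0.01],[0,0,-0.03],[0,0,-0.05],[0,0,-0.07],[0,0,-0.09],[0,0,-0.13],[0,0,-0.17],[0,0,-0.21],[0,0,-0.25],[0,0,-0.29],[0,0,-0.29],[0,0,-0.29]], "angular": [[0,0,0],[0,0,0],[0,0,0],[0,0,0],[0,0,0],[0,0,0],[0,0,0],[0,0,0],[0,0,0],[0,0,0],[0,0,0],[0,0,0],[0,0,0],[0,0,0],[0,0,0],[0,0,0]], "jaw": [0.028,0.028,0.028,0.028,0.028,0.028,0.028,0.028,0.028,0.028,0.028,0.028,0.028,0.028,0.028,0.028]}}

```text
time: 14.75
ee_pos: [542.8, -178.9, 331.5]
orientation: [2.218, 2.221, 0.001]
wrist_force: [-0.5, 0.0, -0.6]
gripper_width: 32.1
```

>>> {"name": "play_rows", "arguments": {"xyz": [[0,0,0],[0,0,0],[0,0,0],[0,0,0],[0,0,0],[0,0,0],[0,0,0],[0,0,0],[0,0,0],[0,0,0],[0,0,0],[0,0,0],[0,0,0],[0,0,0],[0,0,0],[0,0,0]], "angular": [[-0.1,0,0],[-0.2,0,0],[-0.32,0,0],[-0.44,0,0],[-0.56,0,0],[-0.68,0,0],[-0.8,0,0],[-0.92,0,0],[-1.04,0,0],[-1.16,0,0],[-1.28,0,0],[-1.4,0,0],[-1.48,0,0],[-1.48,0,0],[-1.48,0,0],[-1.48,0,0]], "jaw": [0.028,0.028,0.028,0.028,0.028,0.028,0.028,0.028,0.028,0.028,0.028,0.028,0.028,0.028,0.028,0.028], "newtons": 60}}

```text
time: 16.35
ee_pos: [543.0, -178.6, 331.8]
orientation: [1.272, 1.279, 1.165]
wrist_force: [-0.3, 1.2, -0.2]
gripper_width: 31.4
```

```bash
python3 - <<'E'
from h import *
goal([542.5,-178.7,330])
s=read_state();print(s['joint_positions'].round(2),s['qvel'].round(3),rot(s['orientation'])[:,2])
M=np.zeros((400,800,3),np.uint8)
for i,n in enumerate(['scene','side']):
    c=read_camera(n); M[:,i*400:i*400+400]=c['img'][:,180:580]
cv2.imwrite('pics/end.png',M)
E
```

```text
t 16.35 pos [ 543.  -178.6  331.8] shift m [-0.0001 -0.0019 -0.0003] turn [ 1.4805e+00 -1.0000e-04  4.0000e-03] F [-0.3  1.2 -0.2] w 31.36088269248205
[-1.3   0.06  2.5   1.75  1.35 -2.57] [ 0.009 -0.029 -0.01   0.009  0.011 -0.022] [ 0.99592283  0.00253843 -0.09017362]
```

View pics/end.png

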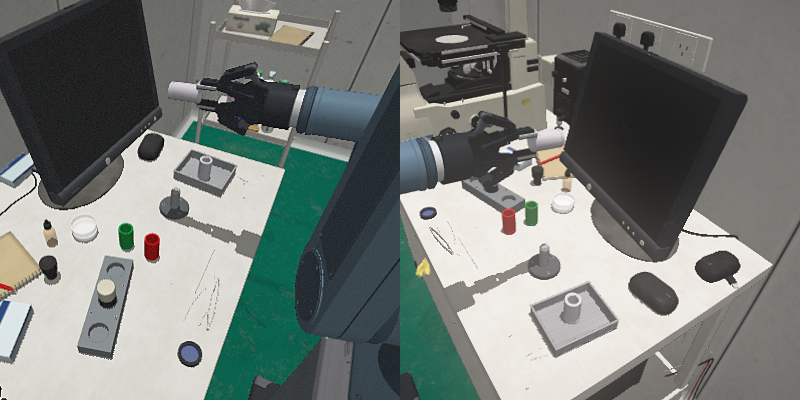

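>>> {"name": "play_rows", "arguments": {"xyz": [[0,0,0],[0,0,0],[0,0,0],[0,0,0],[0,0,0],[0,0,0],[0,0,0],[0,0,0]], "angular": [[0,0,0],[0,0,0],[0,0,0],[0,0,0],[0,0,0],[0,0,0],[0,0,0],[0,0,0]], "jaw": [0.028,0.028,0.028,0.028,0.028,0.028,0.028,0.028]}}

```text
time: 17.25
ee_pos: [543.1, -178.4, 332.7]
orientation: [1.269, 1.279, 1.164]
wrist_force: [0.4, 0.6, -1.2]
gripper_width: 30.6
```

```bash
python3 -c "
from h import *
s=read_state();print(s['qvel'].round(4),s['ee_pos'],s['gripper_width']);print(job_done())"
```

```text
[-0.0005  0.0013  0.001   0.0013  0.0008  0.0001] [ 543.06110225 -178.4237373   332.67693298] 30.555445802027627
the job is handed in; nothing more can be done
None
```

The job is handed in, at about 17 s on the robot's clock.

- **Which sleeve fits:** the rim pictures showed the sleeve at the far end of the holder (larger y) with the thicker wall, so I took it as the small bore. It was not tried on the gauge. It now stands upright in the steel tray.
- **Gauge test:** the other sleeve slid down the gauge with no measurable side force. It stopped at the expected height with about 7.5 N of contact. The pictures from both fixed cameras showed it on the foot, and I held it there for about 0.4 s.
- **Final pose:** I drew that sleeve off, raised it and turned it until the bore was about 5° from level. It is held about 33 cm above the bench at a 60 N grip setting, with joint speeds near zero.

In the last pictures the lens case, the spare eyepiece and the green and red look-alikes stood where they had been.

Two readings disagreed:
- **Finger opening:** it read 31–32 mm on the 34 mm sleeve, and drifted to 30.6 mm after I raised the grip to 60 N. The last picture, taken before the final hold, showed the sleeve firmly held; I took no picture after that drift.
- **Camera estimates:** the cameras differed by up to about 8 mm in y on the sleeves. I settled the gauge alignment by comparing sleeve and pin within the same picture.

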